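# Prop open the counterweighted parts bin and put the pin punch away

## Robot

A 6-joint arm with a two-finger parallel gripper is mounted at the origin on the work surface. World frame = base frame: x ahead of the robot, y to its left, z up, the work surface at z = 0. Lengths are in m, angles in rad, forces in N, time in s.
With the tool pointing down it reaches from about 0.375 to 0.975 m from the base axis. Payload 3.8 kg.
Tool frame: the origin (TCP) lies at the very end of the fingers, on their centre line; the grasp point (between the pads) lies 19 mm behind it; z points along the fingers, y is the line along which they close (so a half turn about z gives the same grasp; the last joint's range is limited). The gripper opens to 88 mm and grips with 3 to 60 N. Pads are 18 mm wide; open, the fingers measure 123 mm over their backs; the gripper's body (75 mm by 187 mm) begins 45 mm behind the grasp point.
Start: joints at [1.072, 0.264, 1.604, -0, 1.274, -0.037], TCP at [0.301, 0.604, 0.239] pointing down, gripper open.
Joint ranges: [-2.63, 2.63], [-0.94, 2.18], [0.31, 2.57], [-1.31, 4.45], [0, 2.66], [-2.55, 2.55]. Speed limits (rad/s): [2.57, 2.57, 3.14, 3.14, 3.14, 3.14].

## Interface

Orientations are given as a unit quaternion [w, x, y, z].
In Python, from station import arm, cams gives the robot as it stands.
- The arm moves only by the tool servo_tool, never from a script. Its argument "rows" is a list of rows, each a list of 7 numbers: the shift along the tool's x, y, z in mm, then the turn, a rotation vector about the tool's x, y, z in rad, then the opening in per cent of the stroke, from 0 (shut) to 100 (fully open). A call has 1 to 12 rows; each row is the pose to reach, as a shift and turn from the pose commanded when the call began, along the tool's axes at that moment; what a row does not reach only later rows make up. A row lasts 1/12 s, in which the tool goes at most 41.7 mm and 7.16 degrees, less where a joint would pass 70% of its speed; a pose out of reach is approached as far as the arm can. A call with a gripper value outside its range is refused whole. The fingers move at their own pace and stop on an object; "force" is the grip in N (left out, the last holds). Time passes only in rows, so rows that repeat a pose let the fingers close. It gives the time, the measured TCP pose, the force, the opening and the grip force at its end, in the units of the state.
- arm.get_state(): the state, without advancing time (a new reading comes with each control period).
- cams.camera(name): name is "scene" or "top" or "wrist"; returns a dict with "image" (480x640x3 uint8, red, green, blue), "mtx" (3x3 intrinsics, pixels), "cam_to_world" (4x4, takes a point from camera to world coordinates). Camera axes: x right, y down, z forward; pixel columns grow to the right and rows downward; lengths in m; the calibration is good to about 2 mm. A picture is of the moment at which its call begins. There is no depth.
- arm.finish_job(): hands the job in; it is judged then, once.
The state is a dict: "time": time; "q": joint angles; "joint_velocities": joint speeds; "effort": joint torques, N m; "tool_pos": TCP position; "tool_rot": TCP orientation; "wrist_force": force on the tool from outside, world axes, zero at the start; "moment": the same for the moment, N m; "opening": finger opening in m; "gripper_force": force on a finger pad.
Only numpy, scipy, OpenCV 4.12 (cv2) and the standard library are available. Lean on these libraries where they do the work, as an engineer would, in place of code of your own. Each camera call takes 0.05 s, during which the arm holds its last target. There are 200 camera calls.

## Task

Put the pin punch away in the yellow parts bin. First lift the bin's counterweighted lid by its steel handle past its balance point and guide it gently down, keeping hold until you feel the counterweight sit on its rest, then let go so that it stays open by itself: don't let it swing or drop, and don't force the weight against the rest. Then lay the punch inside the bin rather than dropping it in, leaving the lid open and everything else on the bench where it is.

Things in the scene. Friction and masses are not known exactly. Their poses are not given: they have to be found in the camera images.
- bin: Fixed yellow open tray (150 mm in x, 220 in y, walls 5) on a 30 mm plywood base that runs on 125 mm behind it. Origin: on the bench under the tray's centre; x points from the handle side to the hinge side, z up. Tray floor 35 mm, rim 90 mm above the bench. With the lid open, a hand reaching over 70 mm behind the tray's centre just above the rim would bump the lid.
- lid (a joint): Lid angle, rad: 0 shut (as at the start, or nearly), 1.57 upright, growing as it opens up and away from the handle side. It falls shut below a balance angle of 0.6 to 0.95 (unknown) and falls open beyond it, with hardly any hinge friction, until the counterweight lands on its rest at an angle of 1.66 to 2.06 that differs each time and must be felt.
- lid_hinge (a point): Middle of the lid's hinge axis, which runs along the bin's y axis 81 mm behind the tray's centre, 94 mm above the bench. The yellow lid is 220 mm wide and 6 mm thick, about 0.3 kg.
- handle (a point): Middle of the steel handle bar: 10 mm thick round bar along the bin's y axis, 100 mm clear between its two side arms, in the lid's plane, 190 mm from the hinge axis (40 mm beyond the tray's front face, so a finger fits between bar and tray). It moves with the lid on a circle about the hinge.
- weight: Counterweight: dark steel cylinder, 32 mm thick, 70 mm long, about 0.3 kg (differs), origin at its centre, clamped on a bar 82 to 98 mm from the hinge axis. It comes down behind the bin on a sprung, rubber-topped rest of unreported height. The rest gives about 1 mm per 7 N. Pushing the handle on once the weight is down puts about twice that push on the rest.
- punch_center (a point): Loose steel pin punch lying on the bench, 100 mm long: a square body 62 mm long, 12 by 12 mm, then a thinner nose and pin, 38 mm, towards +x of this frame (x along the punch, z up). The point is where to grip it: in the body, 38 mm from the butt end, 62 mm from the pin's tip, 6 mm above the underside. 60 to 100 g. It starts on either side of the bin.
- mug: Loose bystander, to be left alone: grey mug with three screwdrivers, 80 mm across, 180 mm high with them; origin at the centre of its underside.
- square: Loose bystander, to be left alone: silver aluminium set square lying flat, 150 by 130 mm, 5 mm thick, origin on the bench under the middle of its long leg.
- hook: Loose bystander, to be left alone: white plastic hook, 60 mm long, 37 mm high, lying on its plate; it lies on the side of the bin opposite the punch; origin at the centre of its underside.
- glue: Loose bystander, to be left alone: white glue bottle, 52 mm across, 130 mm high; origin at the centre of its underside.
- hammer: Loose bystander, to be left alone: hammer lying flat, about 300 mm long; origin at the centre of its underside.
- tape: Loose bystander, to be left alone: orange tape measure, 65 by 35 mm, 62 mm high; origin at the centre of its underside.
- screws: Loose bystander, to be left alone: glass jar of screws, 60 mm across, 50 mm high; origin at the centre of its underside.

How it is judged:
By the outcome, as a careful person would: the job done as asked, in the order asked, and still so for the second after the job is handed in, with the robot touching nothing.
It also fails if it takes over 67 s, if anything falls off the work surface, if the arm or the gripper's body presses on something with over 40 N, if the wrist force passes 120 N, or if a joint passes its speed limit or range.

## Working session

There is one attempt and no reset: what is moved stays moved. The work goes in short steps, Python scripts to look and compute and a tool call to move; the robot and the scene stay as the last step left them, time stands still between calls to the robot, and variables do not carry over. Pictures are saved under pics/ and viewed, at most 10 in all, crops included, and the job is handed in when it is done.

Besides the shell and the picture viewer there is one more tool, called after ">>>" as name(argument=value, ...) on one line, values as JSON. servo_tool: Moves the arm, as the interface text tells. Its arguments: {"type":"object","properties":{"rows":{"type":"array"},"force":{"type":"number"}},"required":["rows"]}

```bash
mkdir -p pics; ls
python3 - <<'E'
from station import arm,cams
import cv2,numpy as np
for n in ["scene","top"]:
    c=cams.camera(n); cv2.imwrite(f"pics/{n}0.png",c["image"][:,:,::-1]); np.savez(f"{n}0.npz",**c)
    print(n,c["mtx"].round(1).tolist(),c["cam_to_world"].round(3).tolist())
print(arm.get_state())
E
```

```text
pics
scene [[559.1, 0.0, 316.2], [0.0, 559.1, 245.6], [0.0, 0.0, 1.0]] [[0.735, 0.492, -0.467, 1.295], [0.678, -0.534, 0.505, -0.837], [-0.001, -0.687, -0.726, 1.359], [0.0, 0.0, 0.0, 1.0]]
top [[515.3, 0.0, 316.4], [0.0, 515.3, 241.1], [0.0, 0.0, 1.0]] [[-0.008, -0.995, 0.099, 0.388], [-1.0, 0.009, 0.01, 0.02], [-0.011, -0.099, -0.995, 1.407], [0.0, 0.0, 0.0, 1.0]]
{'time': 0.1, 'q': array([ 1.07209403e+00,  2.64632430e-01,  1.60518750e+00, -1.16409073e-05,
        1.27368761e+00, -3.69268694e-02]), 'joint_velocities': array([ 5.42102084e-04, -4.64579155e-05, -3.48383552e-03,  4.07794053e-04,
       -2.26894525e-04, -6.44535081e-04]), 'effort': array([ 3.58660000e-04, -5.03611815e+01, -3.58072937e+01,  7.31527805e-02,
        2.32055434e-02, -5.68993914e-05]), 'tool_pos': array([0.30046587, 0.60375248, 0.23757005]), 'tool_rot': array([-2.47997856e-04,  2.28840000e-01,  9.73463578e-01, -9.24785352e-04]), 'wrist_force': array([0.1341584 , 0.31180202, 0.45597541]), 'moment': array([-0.01861702, -0.02742831,  0.02675568]), 'gripper_force': 0.0, 'opening': 0.08853008327671533}
```

View pics/top0.png

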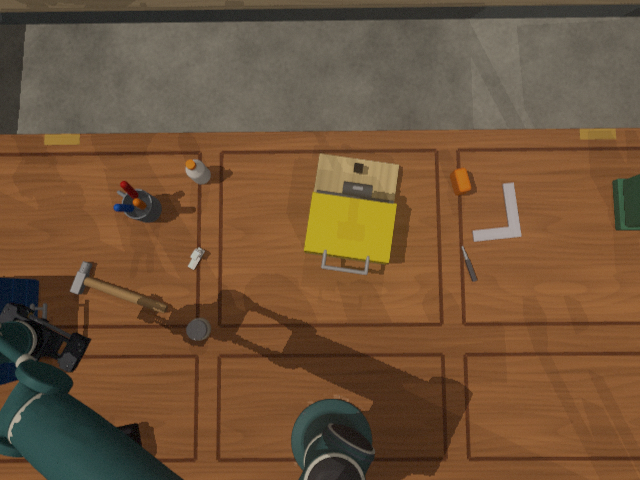

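View pics/scene0.png

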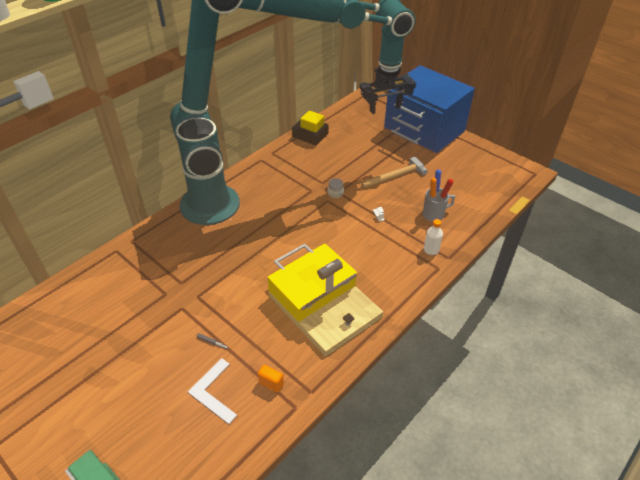

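The top view shows the bin at about (350,230) with its handle bar near (345,270) on the robot side. The punch is at (468,264), the tape at (461,181), the square at (505,215), and the hook at (197,258) on the opposite side. I'll enlarge the bin and the punch.

Run:
```python
import cv2,numpy as np
i=cv2.imread("pics/top0.png")
a=cv2.resize(i[140:290,295:410],None,fx=4,fy=4,interpolation=cv2.INTER_CUBIC)
b=cv2.resize(i[235:295,450:490],None,fx=8,fy=8,interpolation=cv2.INTER_CUBIC)
o=np.zeros((600,780,3),np.uint8);o[:600,:460]=a;o[:480,460:780]=b
cv2.imwrite("pics/crop1.png",o)
```

```text
(no output)
```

View pics/crop1.png

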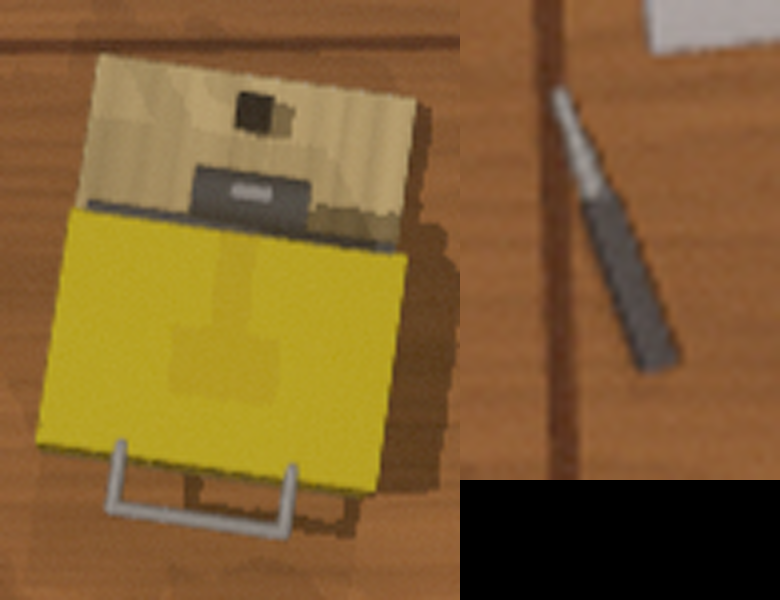

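The crop gives the lid corners at crop pixels (70,207), (407,255), (378,493) and (38,443). The handle bar runs (108,512)–(287,535). The punch has its tip at (560,88), the body/nose joint at (593,195) and its butt at (657,365).

```bash
cat > h.py <<'E'
import numpy as np
from scipy.spatial.transform import Rotation as R
def load(n): 
    d=np.load(n); return d["mtx"],d["cam_to_world"]
def ray(M,T,px,z):
    d=T[:3,:3]@np.linalg.solve(M,[px[0],px[1],1]); o=T[:3,3]
    return o+d*(z-o[2])/d[2]
def rot(s): 
    q=s["tool_rot"]; return R.from_quat([q[1],q[2],q[3],q[0]])
def down(yaw_y):   # tool down, tool y at world yaw
    y=np.array([np.cos(yaw_y),np.sin(yaw_y),0]); z=np.array([0,0,-1.])
    return R.from_matrix(np.c_[np.cross(y,z),y,z])
def move(s,p,Rt=None):
    r=rot(s); d=r.inv().apply(np.array(p)-s["tool_pos"])*1000
    return d.round(1).tolist(), ((r.inv()*Rt).as_rotvec().round(4).tolist() if Rt else None)
E
python3 - <<'E'
from h import *
M,T=load("top0.npz")
c=lambda u,v,z:ray(M,T,(295+u/4,140+v/4),z)
L=[c(*p,.097) for p in [(70,207),(407,255),(378,493),(38,443)]]
H=[c(*p,.094+.004) for p in [(108,512),(287,535)]]
for p in L+H: print(p.round(4))
yl=[L[0]-L[1],L[3]-L[2],H[0]-H[1]]
for v in yl+[L[0]-L[3],L[1]-L[2]]: print(np.linalg.norm(v).round(4),np.degrees(np.arctan2(v[1],v[0])).round(2))
print("H mid",(H[0]+H[1])/2,"lid front mid",(L[2]+L[3])/2,"back mid",(L[0]+L[1])/2)
k=lambda u,v,z:ray(M,T,(450+(u-460)/8,235+v/8),z)
P=[k(*p,z) for p,z in [((560,88),.006),((593,195),.008),((657,365),.01)]]
for p in P: print(p.round(4))
print([np.linalg.norm(a-b).round(4) for a,b in [(P[0],P[2]),(P[1],P[2])]])
E
```

```text
[0.6457 0.0426 0.097 ]
[ 0.6123 -0.1736  0.097 ]
[ 0.4596 -0.1517  0.097 ]
[0.4933 0.064  0.097 ]
[0.4489 0.0198 0.098 ]
[ 0.4334 -0.0934  0.098 ]
0.2187 81.2
0.2183 81.11
0.1143 82.2
0.1539 -8.03
0.1543 -8.17
H mid [ 0.44115061 -0.0367959   0.098     ] lid front mid [ 0.47643866 -0.043813    0.097     ] back mid [ 0.62901154 -0.06552593  0.097     ]
[ 0.5098 -0.3629  0.006 ]
[ 0.4732 -0.3722  0.008 ]
[ 0.4156 -0.391   0.01  ]
[np.float64(0.0985), np.float64(0.0607)]
```

Run:
```python
from h import *; from station import arm
s=arm.get_state(); print(move(s,[.441,-.037,.16],down(np.radians(-8.3))))
```

```text
([-411.3, -510.9, 78.5], [-0.0017, 0.0011, 1.2539])
```

>>> servo_tool(rows=[[-17,-21,0,0,0,0.05,60],[-43,-53,2,0,0,0.13,27],[-77,-96,5,0,0,0.235,27],[-111,-138,10,0,0,0.34,27],[-145,-180,15,0,0,0.445,27],[-179,-222,20,0,0,0.55,27],[-213,-265,25,0,0,0.655,27],[-247,-307,30,0,0,0.755,27],[-281,-349,35,0,0,0.86,27],[-315,-391,40,0,0,0.965,27],[-349,-434,50,0,0,1.07,27],[-380,-472,60,0,0,1.17,27]])

```text
time: 1.1
tool_pos: [0.404, 0.1307, 0.1968]
tool_rot: [0.0, 0.73, 0.684, 0.0]
wrist_force: [1.3, -0.2, -0.2]
opening: 0.0239
gripper_force: 0.0
```

Run:
```python
from h import *; from station import arm
s=arm.get_state(); print(s["time"],s["q"].round(2),s["opening"],move(s,[.441,-.037,.14],down(np.radians(-8.3))))
```

```text
1.1 [ 0.25 -0.2   2.16 -0.    1.18  0.32] 0.02390402330302825 ([-164.9, 47.9, 56.8], [0.0007, -0.0002, 0.0792])
```

>>> servo_tool(rows=[[0,0,0,0,0,0,27],[0,0,0,0,0,0,27]])

```text
time: 1.27
tool_pos: [0.404, 0.1304, 0.1962]
tool_rot: [-0.0, 0.73, 0.683, -0.001]
wrist_force: [-1.2, 0.1, 0.3]
opening: 0.0238
gripper_force: 0.0
```

Run:
```python
from h import *; from station import arm
s=arm.get_state(); print(s["time"],s["tool_pos"],s["wrist_force"],move(s,[.441,-.037,.14],down(np.radians(-8.3))))
```

```text
1.2667 [0.40403453 0.1303567  0.19622274] [-1.21731835  0.09720274  0.31538418] ([-164.5, 48.0, 56.2], [-0.0012, 0.0003, 0.0787])
```

>>> servo_tool(rows=[[-20,6,6,0,0,0.01,27],[-55,16,18,0,0,0.03,27],[-90,26,30,0,0,0.05,27],[-125,36,42,0,0,0.07,27],[-150,44,50,0,0,0.079,27],[-162,47,56,0,0,0.079,27],[-164.5,48,56,0,0,0.079,27],[-164.5,48,56,0,0,0.079,27],[-164.5,48,56,0,0,0.079,27]])

```text
time: 2.02
tool_pos: [0.4423, -0.0331, 0.1412]
tool_rot: [-0.0, 0.754, 0.657, 0.0]
wrist_force: [0.1, 0.3, -0.0]
opening: 0.0239
gripper_force: 0.0
```

Run:
```python
from h import *; from station import arm,cams; import cv2
s=arm.get_state(); print(s["time"],s["tool_pos"],s["wrist_force"],s["q"].round(2),move(s,[.441,-.037,.075],down(np.radians(-8.3))))
c=cams.camera("wrist"); cv2.imwrite("pics/w1.png",c["image"][:,:,::-1]); np.savez("w1.npz",**c)
M,T=c["mtx"],c["cam_to_world"]
for p in [(.4489,.0198,.098),(.4334,-.0934,.098)]:
    q=M@(T[:3,:3].T@(np.array(p)-T[:3,3])); print(q[:2]/q[2])
```

```text
2.0167 [ 0.44234925 -0.03312722  0.14116799] [ 0.09941784  0.25661192 -0.03255525] [-0.13 -0.1   2.18  0.    1.06  0.01] ([-4.1, -0.8, 66.2], [-0.0, -0.0006, 0.0065])
[317.36375905 173.01697583]
[317.68863781 363.07977246]
```

View pics/w1.png

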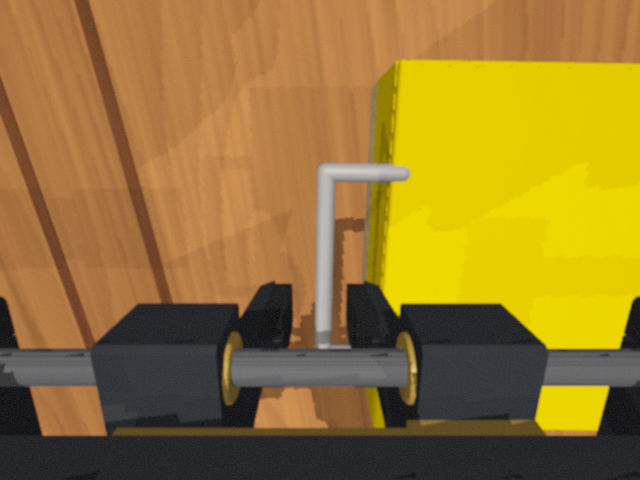

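The wrist view shows the bar at column 325, between the fingers (inner edges 292 and 347, middle 319.5). It needs about +3 mm in tool y, and there is room between the bar and the lid edge at column 390.

>>> servo_tool(rows=[[-4,3,5,0,0,0.006,27],[-4,3,20,0,0,0.006,27],[-4,3,35,0,0,0.006,27],[-4,3,48,0,0,0.006,27],[-4,3,58,0,0,0.006,27],[-4,3,64,0,0,0.006,27],[-4,3,66,0,0,0.006,27],[-4,3,66,0,0,0.006,27]])

```text
time: 2.73
tool_pos: [0.4443, -0.0386, 0.0746]
tool_rot: [-0.0, 0.757, 0.654, -0.0]
wrist_force: [-0.4, 0.2, 1.2]
opening: 0.024
gripper_force: 0.0
```

>>> servo_tool(rows=[[0,0,0,0,0,0,18],[0,0,0,0,0,0,15],[0,0,0,0,0,0,13],[0,0,0,0,0,0,11],[0,0,0,0,0,0,9],[0,0,0,0,0,0,5],[0,0,0,0,0,0,5],[0,0,0,0,0,0,5]], force=8)

```text
time: 3.4
tool_pos: [0.4444, -0.0389, 0.0753]
tool_rot: [-0.0, 0.757, 0.654, -0.0]
wrist_force: [-4.0, 0.4, 5.8]
opening: 0.0091
gripper_force: 7.4
```

Run:
```python
from station import arm; s=arm.get_state(); print(s)
```

```text
{'time': 3.4, 'q': array([-1.43170118e-01, -1.80088985e-03,  2.23262165e+00, -5.17030821e-06,
        9.10974528e-01,  2.98561162e-03]), 'joint_velocities': array([-0.00049358, -0.00066989,  0.0012953 ,  0.00018995, -0.00225922,
        0.00040909]), 'effort': array([-6.34854287e-02, -2.74113429e+01, -2.91511238e+01,  5.00124902e-02,
       -1.03529748e+00, -1.97856588e-02]), 'tool_pos': array([ 0.44443089, -0.03891158,  0.07526152]), 'tool_rot': array([-7.51442409e-05,  7.56846347e-01,  6.53592837e-01, -6.79905974e-05]), 'wrist_force': array([-3.97299358,  0.44734738,  5.75584216]), 'moment': array([0.03950057, 0.59215926, 0.02290732]), 'gripper_force': 7.38979161484167, 'opening': 0.009051902769122494}
```

>>> servo_tool(rows=[[0,-0.5,-1,0,0,0,5],[0,-1,-2,0,0,0,5],[0,-1,-3,0,0,0,5],[0,-1,-4,0,0,0,5],[0,-1,-5,0,0,0,5],[0,-1,-5,0,0,0,5],[0,-1,-5,0,0,0,5]])

```text
time: 3.98
tool_pos: [0.4444, -0.0389, 0.0803]
tool_rot: [0.001, 0.757, 0.654, 0.001]
wrist_force: [4.6, -0.8, -1.3]
opening: 0.0092
gripper_force: 8.1
```

Run:
```python
from h import *
from station import arm; s=arm.get_state(); print(s["tool_pos"],s["wrist_force"],rot(s).inv().apply(s["wrist_force"]),s["moment"])
```

```text
[ 0.44442171 -0.03890595  0.08029152] [ 4.60042109 -0.83964867 -1.28307001] [-0.16128997  4.67110688  1.29224563] [-0.1889305  -0.58509502  0.01590046]
```

>>> servo_tool(rows=[[0,0.7,-4.5,0,0,0,5],[0,1.3,-12.1,0,0,0,5],[0,2.1,-19.6,0,0,0,5],[0,3.2,-27.1,0,0,0,5],[0,4.7,-34.6,0,0,0,5],[0,6.4,-42.0,0,0,0,5],[0,8.4,-49.3,0,0,0,5],[0,10.8,-56.6,0,0,0,5],[0,13.4,-63.7,0,0,0,5],[0,15.5,-69.0,0,0,0,5],[0,15.5,-69.0,0,0,0,5]])

```text
time: 4.9
tool_pos: [0.4605, -0.0414, 0.1505]
tool_rot: [0.001, 0.757, 0.654, 0.001]
wrist_force: [5.9, -1.0, -3.6]
opening: 0.0088
gripper_force: 8.2
```

```bash
cat > f.py <<'E'
from h import *
from station import arm; s=arm.get_state()
u=(s["tool_pos"]-[.44443,-.0389,.0753])@[.9894,-.1452,0]*1e3; z=(s["tool_pos"][2]-.0753)*1e3
f=rot(s).inv().apply(s["wrist_force"]); th=np.arctan2(z,190-u)
print("u z",u.round(2),z.round(2),"r",np.hypot(z,190-u).round(2),"th",th.round(3),"f tool",f.round(2),
 "tang",(f[1]*np.sin(th)-f[2]*np.cos(th)).round(2),"rad out",(-f[1]*np.cos(th)-f[2]*np.sin(th)).round(2),s["moment"].round(2),s["time"])
E
python3 f.py
```

```text
u z 16.26 75.23 r 189.33 th 0.409 f tool [-0.16  6.01  3.58] tang -0.9 rad out -6.93 [-0.22 -0.81 -0.04] 4.9
```

>>> servo_tool(rows=[[0,3.8,-6.6,0,0,0,5],[0,7.1,-13.4,0,0,0,5],[0,10.8,-20.1,0,0,0,5],[0,14.7,-26.5,0,0,0,5],[0,18.8,-32.9,0,0,0,5],[0,23.2,-39.0,0,0,0,5],[0,27.8,-45.0,0,0,0,5],[0,32.7,-50.8,0,0,0,5],[0,37.8,-56.4,0,0,0,5],[0,43.2,-61.8,0,0,0,5],[0,48.7,-67.0,0,0,0,5],[0,48.7,-67.0,0,0,0,5]])

```text
time: 5.9
tool_pos: [0.5092, -0.0489, 0.2153]
tool_rot: [0.002, 0.757, 0.654, 0.001]
wrist_force: [11.5, -3.1, -12.0]
opening: 0.0083
gripper_force: 9.0
```

```bash
python3 f.py
```

```text
u z 65.52 139.96 r 187.3 th 0.844 f tool [-1.34 11.76 12.03] tang 0.79 rad out -16.8 [-0.54 -1.55 -0.07] 5.9
```

>>> servo_tool(rows=[[0,1.2,0.6,0,0,0,5],[0,2.8,0.3,0,0,0,5],[0,5.3,-1.8,0,0,0,5],[0,9.7,-5.4,0,0,0,5],[0,14.2,-8.8,0,0,0,5],[0,18.9,-12.2,0,0,0,5],[0,23.7,-15.3,0,0,0,5],[0,28.5,-18.3,0,0,0,5],[0,33.5,-21.1,0,0,0,5],[0,38.5,-23.8,0,0,0,5],[0,43.6,-26.4,0,0,0,5],[0,43.6,-26.4,0,0,0,5]])

```text
time: 6.9
tool_pos: [0.5511, -0.0553, 0.2419]
tool_rot: [0.001, 0.757, 0.654, -0.0]
wrist_force: [4.2, -4.4, -8.0]
opening: 0.0079
gripper_force: 8.5
```

```bash
python3 f.py
```

```text
u z 107.97 166.59 r 185.69 th 1.113 f tool [-3.73  4.78  8.03] tang 0.74 rad out -9.31 [-0.71 -0.5   0.01] 6.9
```

>>> servo_tool(rows=[[-0.5,1.4,0.5,0,0,0,5],[-1,6.6,-1.8,0,0,0,5],[-1.2,11.9,-4.0,0,0,0,5],[-1.4,17.3,-6.0,0,0,0,5],[-1.6,22.6,-7.8,0,0,0,5],[-1.8,28.1,-9.5,0,0,0,5],[-2,33.6,-11.0,0,0,0,5],[-2,39.1,-12.3,0,0,0,5],[-2,44.7,-13.5,0,0,0,5],[-2,50.3,-14.4,0,0,0,5],[-2,56.0,-15.3,0,0,0,5],[-2,56.0,-15.3,0,0,0,5]])

```text
time: 7.9
tool_pos: [0.6064, -0.0643, 0.2574]
tool_rot: [-0.0, 0.757, 0.654, 0.0]
wrist_force: [2.6, 4.1, -5.1]
opening: 0.0076
gripper_force: 8.3
```

```bash
python3 f.py
```

```text
u z 163.95 182.15 r 184.0 th 1.429 f tool [4.45 2.01 5.13] tang 1.26 rad out -5.37 [ 0.52 -0.3  -0.02] 7.9
```

```bash
python3 - <<'E'
from h import *; from station import arm,cams; import cv2
a=cams.camera("wrist")["image"]; c=cams.camera("scene")
M,T=c["mtx"],c["cam_to_world"]
q=M@(T[:3,:3].T@(np.array([.606,-.064,.27])-T[:3,3])); u,v=(q[:2]/q[2]).astype(int); print(u,v)
b=c["image"][max(0,v-75):v+75,u-50:u+50]
b=cv2.resize(b,(400,600),interpolation=cv2.INTER_CUBIC)
o=np.zeros((600,800,3),np.uint8); o[:b.shape[0],:400]=b; o[:300,400:]=cv2.resize(a,(400,300))
cv2.imwrite("pics/mid.png",o[:,:,::-1])
E
python3 f.py
```

```text
323 244
u z 163.33 182.05 r 183.99 th 1.425 f tool [4.65 2.95 5.71] tang 2.09 rad out -6.08 [ 0.5  -0.31 -0.03] 8.0
```

View pics/mid.png

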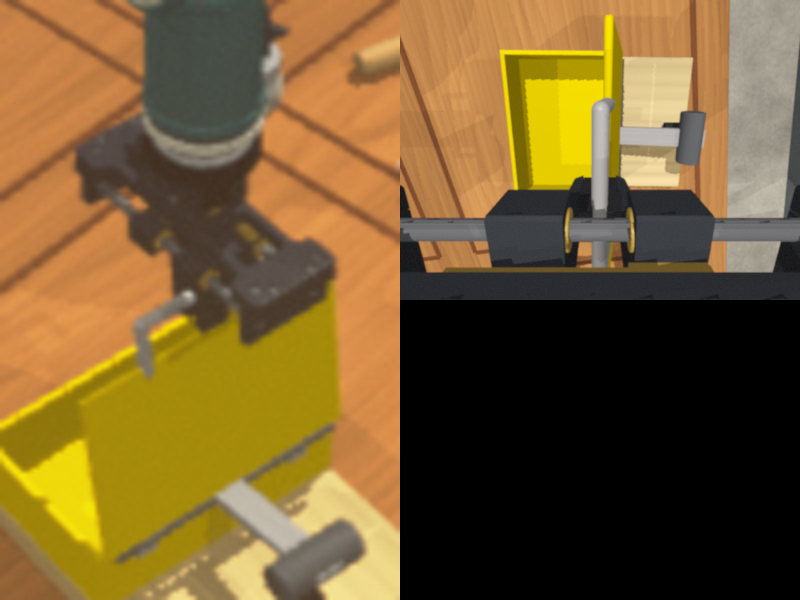

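The view shows the lid almost upright, the bar held between the pads, and the counterweight swinging down behind the bin towards the dark rest.

>>> servo_tool(rows=[[0.4,3.7,0.6,0,0,0,5],[0.8,7.5,0.2,0,0,0,5],[1,11.3,-0.1,0,0,0,5],[1,15.1,-0.3,0,0,0,5],[1,18.9,-0.5,0,0,0,5],[1,22.7,-0.6,0,0,0,5],[1,26.5,-0.6,0,0,0,5],[1,30.3,-0.5,0,0,0,5],[1,34.1,-0.4,0,0,0,5],[1,36,-0.2,0,0,0,5],[1,36,-0.2,0,0,0,5],[1,36,-0.2,0,0,0,5]])

```text
time: 9.0
tool_pos: [0.6412, -0.0695, 0.258]
tool_rot: [0.001, 0.757, 0.654, -0.0]
wrist_force: [1.6, -4.6, -0.3]
opening: 0.0071
gripper_force: 7.9
```

```bash
python3 f.py
```

```text
u z 199.17 182.72 r 182.95 th 1.621 f tool [-4.33  2.21  0.34] tang 2.22 rad out -0.23 [-0.7  -0.09 -0.06] 9.0
```

>>> servo_tool(rows=[[-0.3,1.2,0.1,0,0,0,5],[-0.5,2.5,0.2,0,0,0,5],[-0.5,3.7,0.3,0,0,0,5],[-0.5,5,0.4,0,0,0,5],[-0.5,6,0.5,0,0,0,5],[-0.5,6,0.5,0,0,0,5],[-0.5,6,0.5,0,0,0,5]])

```text
time: 9.58
tool_pos: [0.6471, -0.0704, 0.2575]
tool_rot: [0.0, 0.757, 0.654, 0.0]
wrist_force: [1.8, -4.2, 0.8]
opening: 0.0069
gripper_force: 7.9
```

```bash
python3 f.py
```

```text
u z 205.13 182.21 r 182.84 th 1.654 f tool [-3.89  2.4  -0.79] tang 2.33 rad out 0.99 [-0.76 -0.05 -0.05] 9.5833
```

>>> servo_tool(rows=[[-0.3,1.2,0.1,0,0,0,5],[-0.5,2.5,0.3,0,0,0,5],[-0.5,3.7,0.4,0,0,0,5],[-0.5,5,0.5,0,0,0,5],[-0.5,5,0.5,0,0,0,5],[-0.5,5,0.5,0,0,0,5]])

```text
time: 10.08
tool_pos: [0.652, -0.0712, 0.2569]
tool_rot: [-0.0, 0.757, 0.654, 0.0]
wrist_force: [1.3, -2.6, 1.3]
opening: 0.0074
gripper_force: 7.9
```

```bash
python3 f.py
```

```text
u z 210.08 181.55 r 182.66 th 1.681 f tool [-2.41  1.71 -1.3 ] tang 1.55 rad out 1.48 [-0.46 -0.19  0.04] 10.0833
```

>>> servo_tool(rows=[[0,1,0.1,0,0,0,5],[0,2,0.2,0,0,0,5],[0,3,0.3,0,0,0,5],[0,3,0.3,0,0,0,5],[0,3,0.3,0,0,0,5]])

```text
time: 10.5
tool_pos: [0.6549, -0.0717, 0.2565]
tool_rot: [-0.0, 0.757, 0.654, 0.0]
wrist_force: [1.2, -2.1, 1.3]
opening: 0.0072
gripper_force: 7.9
```

```bash
python3 f.py
```

```text
u z 212.97 181.17 r 182.62 th 1.697 f tool [-1.88  1.48 -1.31] tang 1.31 rad out 1.48 [-0.35 -0.19  0.02] 10.5
```

>>> servo_tool(rows=[[0,1,0.1,0,0,0,5],[0,2,0.25,0,0,0,5],[0,3,0.4,0,0,0,5],[0,4,0.5,0,0,0,5],[0,5,0.6,0,0,0,5],[0,5,0.6,0,0,0,5],[0,5,0.6,0,0,0,5]])

```text
time: 11.08
tool_pos: [0.6597, -0.0724, 0.2557]
tool_rot: [-0.0, 0.757, 0.654, 0.0]
wrist_force: [2.2, -1.0, 1.0]
opening: 0.0068
gripper_force: 7.9
```

```bash
python3 f.py
```

```text
u z 217.9 180.44 r 182.58 th 1.724 f tool [-0.67  2.28 -0.96] tang 2.11 rad out 1.3 [-0.28 -0.19 -0.06] 11.0833
```

>>> servo_tool(rows=[[0,1,0.15,0,0,0,5],[0,2,0.3,0,0,0,5],[0,3,0.5,0,0,0,5],[0,4,0.6,0,0,0,5],[0,5,0.8,0,0,0,5],[0,5,0.8,0,0,0,5],[0,5,0.8,0,0,0,5]])

```text
time: 11.67
tool_pos: [0.6646, -0.0732, 0.2548]
tool_rot: [-0.0, 0.757, 0.654, -0.0]
wrist_force: [2.1, -1.2, -0.7]
opening: 0.0068
gripper_force: 8.0
```

```bash
python3 f.py
```

```text
u z 222.84 179.55 r 182.53 th 1.752 f tool [-0.86  2.22  0.71] tang 2.31 rad out -0.3 [-0.14 -0.17 -0.01] 11.6667
```

>>> servo_tool(rows=[[0,1,0.2,0,0,0,5],[0,2,0.4,0,0,0,5],[0,3,0.6,0,0,0,5],[0,4,0.8,0,0,0,5],[0,5,1,0,0,0,5],[0,5,1,0,0,0,5],[0,5,1,0,0,0,5]])

```text
time: 12.25
tool_pos: [0.6687, -0.0739, 0.254]
tool_rot: [-0.001, 0.757, 0.654, -0.001]
wrist_force: [-4.6, 0.5, 3.1]
opening: 0.0069
gripper_force: 7.9
```

```bash
python3 f.py
```

```text
u z 226.95 178.65 r 182.43 th 1.775 f tool [-0.22 -4.67 -3.07] tang -5.2 rad out 2.06 [-0.07  0.86 -0.06] 12.25
```

Contact: the tangential force went from +2.3 to −5.2 N, so the weight is on the rest. I'll ease back towards zero handle force.

>>> servo_tool(rows=[[0,-1,-0.2,0,0,0,5],[0,-2,-0.4,0,0,0,5],[0,-2.8,-0.5,0,0,0,5],[0,-2.8,-0.5,0,0,0,5],[0,-2.8,-0.5,0,0,0,5]])

```text
time: 12.67
tool_pos: [0.667, -0.0736, 0.2543]
tool_rot: [0.0, 0.757, 0.654, 0.0]
wrist_force: [-1.1, -1.1, -0.6]
opening: 0.007
gripper_force: 8.1
```

```bash
python3 f.py
```

```text
u z 225.21 179.03 r 182.46 th 1.765 f tool [-1.21 -0.89  0.56] tang -0.77 rad out -0.73 [-0.12  0.27 -0.02] 12.6667
```

>>> servo_tool(rows=[[0,0,0,0,0,0,10],[0,0,0,0,0,0,12],[0,0,0,0,0,0,15],[0,0,0,0,0,0,20],[0,0,0,0,0,0,27],[0,0,0,0,0,0,30],[0,0,0,0,0,0,30],[0,0,0,0,0,0,30]])

```text
time: 13.33
tool_pos: [0.6668, -0.0736, 0.2546]
tool_rot: [0.0, 0.757, 0.654, 0.0]
wrist_force: [-0.7, 0.6, -0.7]
opening: 0.0266
gripper_force: 0.0
```

```bash
python3 f.py
```

```text
u z 225.09 179.34 r 182.74 th 1.764 f tool [ 0.47 -0.79  0.68] tang -0.64 rad out -0.82 [-0.06  0.12 -0.01] 13.3333
```

Released. Next I'll rise slowly, straight up, then check the picture.

>>> servo_tool(rows=[[0,0,-3,0,0,0,30],[0,0,-10,0,0,0,30],[0,0,-20,0,0,0,30],[0,0,-32,0,0,0,30],[0,0,-44,0,0,0,30],[0,0,-56,0,0,0,30],[0,0,-66,0,0,0,30],[0,0,-70,0,0,0,30]])

```text
time: 14.0
tool_pos: [0.6678, -0.0737, 0.328]
tool_rot: [0.002, 0.757, 0.654, 0.001]
wrist_force: [-0.4, -0.2, 1.2]
opening: 0.0268
gripper_force: 0.0
```

Run:
```python
from h import *; from station import arm,cams; import cv2
s=arm.get_state(); print(s["time"],s["tool_pos"],s["wrist_force"])
c=cams.camera("scene"); cv2.imwrite("pics/open.png",cv2.resize(c["image"][180:380,180:420,::-1],None,fx=3,fy=3,interpolation=cv2.INTER_CUBIC))
P=np.array([[.5098,-.3629],[.4156,-.391]]); d=(P[0]-P[1])/np.linalg.norm(P[0]-P[1]); g=P[1]+.038*d
yaw=np.arctan2(d[1],d[0]); print("grip",g,np.degrees(yaw))
print(move(s,[g[0],g[1],.12],down(yaw-np.pi/2)))
```

```text
14.0 [ 0.66781578 -0.07374938  0.32804365] [-0.43226581 -0.20808818  1.21033578]
grip [ 0.45201438 -0.38013754] 16.609920281006033
([-334.5, -169.8, 207.3], [0.0038, -0.0024, 1.1349])
```

View pics/open.png

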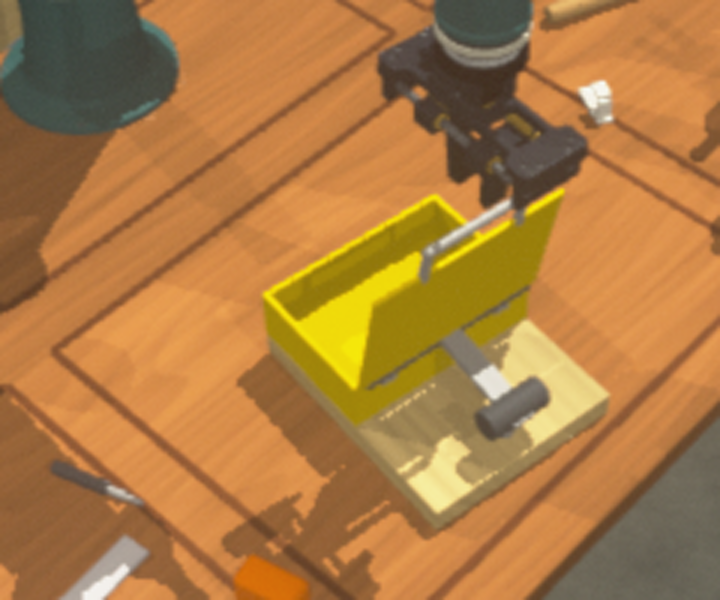

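The lid stays open with the weight on its rest, and the gripper is clear above it. Now I'll move towards the punch.

>>> servo_tool(rows=[[-10,-5,-5,0,0,0.03,45],[-35,-18,-5,0,0,0.11,45],[-65,-33,0,0,0,0.21,45],[-97,-49,10,0,0,0.32,45],[-129,-65,25,0,0,0.43,45],[-161,-82,45,0,0,0.54,45],[-193,-98,65,0,0,0.65,45],[-225,-114,85,0,0,0.76,45],[-257,-130,105,0,0,0.87,45],[-287,-146,125,0,0,0.98,45],[-312,-158,145,0,0,1.06,45],[-328,-166,160,0,0,1.11,45]])

```text
time: 15.05
tool_pos: [0.4512, -0.3756, 0.1621]
tool_rot: [-0.001, 0.988, 0.153, -0.001]
wrist_force: [0.1, 0.5, -0.5]
opening: 0.0396
gripper_force: 0.0
```

>>> servo_tool(rows=[[0,0,0,0,0,0,45],[0,0,0,0,0,0,45]])

```text
time: 15.22
tool_pos: [0.4528, -0.3739, 0.163]
tool_rot: [-0.002, 0.988, 0.156, -0.001]
wrist_force: [0.5, 0.0, 0.9]
opening: 0.0397
gripper_force: 0.0
```

Run:
```python
from h import *; from station import arm
s=arm.get_state(); print(s["time"],s["tool_pos"],s["q"].round(2),move(s,[.4520,-.3801,.12],down(np.radians(16.6-90))))
```

```text
15.2167 [ 0.45283211 -0.37389917  0.16296344] [-0.73  0.16  1.87  0.    1.11  0.53] ([-2.6, 5.8, 42.9], [-0.0035, 0.0018, 0.0226])
```

>>> servo_tool(rows=[[-1,2,10,0,0,0.01,45],[-2,4,25,0,0,0.02,45],[-2.6,5.8,38,0,0,0.022,45],[-2.6,5.8,50,0,0,0.022,45],[-2.6,5.8,60,0,0,0.022,45],[-2.6,5.8,63,0,0,0.022,45],[-2.6,5.8,63,0,0,0.022,45],[-2.6,5.8,63,0,0,0.022,45]])

```text
time: 15.88
tool_pos: [0.4544, -0.3801, 0.1016]
tool_rot: [-0.0, 0.989, 0.146, -0.0]
wrist_force: [0.7, 0.1, -0.5]
opening: 0.0395
gripper_force: 0.0
```

Run:
```python
from h import *; from station import arm,cams; import cv2
s=arm.get_state(); print(s["time"],s["tool_pos"],move(s,[.4520,-.3801,.12],down(np.radians(16.6-90))))
c=cams.camera("wrist"); cv2.imwrite("pics/w2.png",c["image"][:,:,::-1]); np.savez("w2.npz",**c)
M,T=c["mtx"],c["cam_to_world"]
for p in [(.5098,-.3629,.006),(.4156,-.391,.012),(.452,-.3801,.012),(*s["tool_pos"][:2],.012)]:
    q=M@(T[:3,:3].T@(np.array(p)-T[:3,3])); print((q[:2]/q[2]).round())
```

```text
15.8833 [ 0.45443    -0.38009363  0.10155414] ([-2.3, -0.7, -18.4], [-0.0001, 0.0001, 0.0036])
[319. 157.]
[318. 298.]
[318. 248.]
[319. 245.]
```

View pics/w2.png

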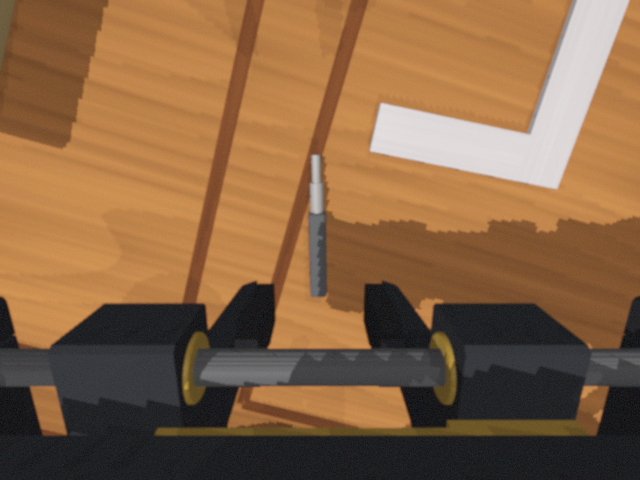

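The punch lies centred: tip (317,155), butt (318,297), matching the prediction. The square is well clear of the fingers, so I'll descend and grip.

>>> servo_tool(rows=[[-1,-0.5,10,0,0,0.004,45],[-2.3,-0.7,30,0,0,0.004,45],[-2.3,-0.7,52,0,0,0.004,45],[-2.3,-0.7,72,0,0,0.004,45],[-2.3,-0.7,86,0,0,0.004,45],[-2.3,-0.7,94,0,0,0.004,45],[-2.3,-0.7,98,0,0,0.004,45],[-2.3,-0.7,98.5,0,0,0.004,45],[-2.3,-0.7,98.5,0,0,0.004,45]])

```text
time: 16.68
tool_pos: [0.4522, -0.3807, 0.0036]
tool_rot: [0.0, 0.99, 0.144, 0.0]
wrist_force: [-0.2, -0.3, 0.4]
opening: 0.0396
gripper_force: 0.0
```

>>> servo_tool(rows=[[0,0,0,0,0,0,25],[0,0,0,0,0,0,20],[0,0,0,0,0,0,16],[0,0,0,0,0,0,12],[0,0,0,0,0,0,8],[0,0,0,0,0,0,5],[0,0,0,0,0,0,5],[0,0,0,0,0,0,5]], force=20)

```text
time: 17.35
tool_pos: [0.4521, -0.3805, 0.0037]
tool_rot: [0.0, 0.99, 0.144, 0.0]
wrist_force: [-0.9, 1.2, 5.6]
opening: 0.0115
gripper_force: 20.0
```

>>> servo_tool(rows=[[0,0,-3,0,0,0,5],[0,0,-10,0,0,0,5],[0,0,-25,0,0,0,5],[0,0,-45,0,0,0,5],[0,0,-70,0,0,0,5],[0,0,-95,0,0,0,5],[0,0,-120,0,0,0,5],[0,0,-145,0,0,0,5],[0,0,-165,0,0,0,5],[0,0,-175,0,0,0,5],[0,0,-175,0,0,0,5]])

```text
time: 18.27
tool_pos: [0.4531, -0.3815, 0.1813]
tool_rot: [0.002, 0.99, 0.144, 0.002]
wrist_force: [1.2, -0.9, -1.2]
opening: 0.0118
gripper_force: 20.0
```

Run:
```python
from h import *; from station import arm
s=arm.get_state(); print(s["time"],s["opening"],s["wrist_force"],s["tool_pos"],move(s,[.536,-.0525,.175],down(np.radians(-98.5))))
```

```text
18.2667 0.011844310813508169 [ 1.15056225 -0.9328975  -1.15314995] [ 0.45314747 -0.38153364  0.18133419] ([173.1, -291.8, 5.4], [0.0041, -0.0039, 0.4372])
```

>>> servo_tool(rows=[[6,-10,0,0,0,0.02,5],[20,-34,0,0,0,0.06,5],[38,-64,0,0,0,0.1,5],[56,-95,1,0,0,0.15,5],[75,-126,2,0,0,0.19,5],[93,-157,3,0,0,0.24,5],[112,-188,4,0,0,0.29,5],[130,-219,5,0,0,0.34,5],[148,-250,5,0,0,0.38,5],[162,-274,5,0,0,0.42,5],[170,-287,5,0,0,0.437,5],[173,-291.8,5,0,0,0.437,5]])

```text
time: 19.27
tool_pos: [0.5336, -0.0487, 0.171]
tool_rot: [-0.0, 0.997, -0.073, -0.002]
wrist_force: [-0.1, 0.6, -0.3]
opening: 0.0117
gripper_force: 20.0
```

>>> servo_tool(rows=[[0,0,0,0,0,0,5],[0,0,0,0,0,0,5],[0,0,0,0,0,0,5]])

```text
time: 19.52
tool_pos: [0.5339, -0.0523, 0.1724]
tool_rot: [0.0, 0.997, -0.074, -0.001]
wrist_force: [0.1, 0.7, -0.4]
opening: 0.0117
gripper_force: 20.0
```

Run:
```python
from h import *; from station import arm,cams; import cv2
s=arm.get_state(); print(s["time"],s["opening"],s["wrist_force"],s["tool_pos"],s["q"].round(2),move(s,[.536,-.0525,.045],down(np.radians(-98.5))))
a=cams.camera("wrist")["image"]; b=cams.camera("scene")["image"][180:400,200:400]
o=np.zeros((600,800,3),np.uint8); o[:360,:480]=cv2.resize(a,(480,360)); o[:352,480:]=cv2.resize(b,(320,352))
cv2.imwrite("pics/place.png",o[:360,:,::-1])
```

```text
19.5167 0.011663604400670028 [ 0.0943571   0.68125118 -0.4343727 ] [ 0.53393184 -0.0522722   0.17236923] [-0.14  0.06  1.97 -0.    1.12  1.58] ([2.2, -0.1, 127.4], [0.0005, 0.0012, -0.0004])
```

View pics/place.png

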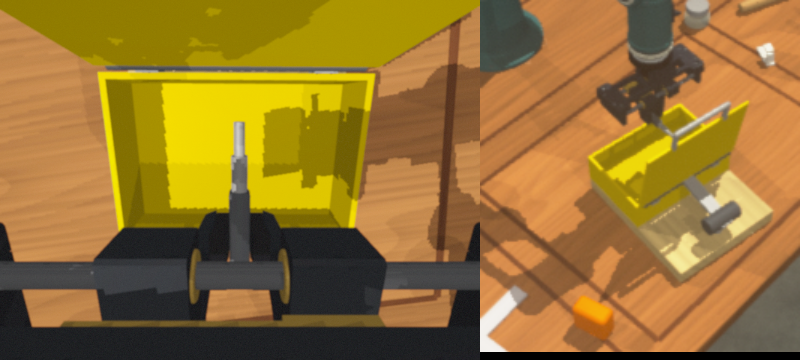

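The punch is held level and centred over the open tray. I'll lower it and feel for the floor.

>>> servo_tool(rows=[[1,0,8,0,0,0,5],[2,0,25,0,0,0,5],[2,0,45,0,0,0,5],[2,0,65,0,0,0,5],[2,0,85,0,0,0,5],[2,0,102,0,0,0,5],[2,0,115,0,0,0,5],[2,0,123,0,0,0,5],[2,0,127,0,0,0,5],[2,0,129.5,0,0,0,5],[2,0,130,0,0,0,5],[2,0,130,0,0,0,5]])

```text
time: 20.62
tool_pos: [0.5372, -0.0518, 0.0437]
tool_rot: [0.0, 0.997, -0.074, 0.001]
wrist_force: [-0.0, -0.1, -0.7]
opening: 0.0116
gripper_force: 20.0
```

>>> servo_tool(rows=[[0,0,0.5,0,0,0,5],[0,0,1,0,0,0,5],[0,0,1.5,0,0,0,5],[0,0,2,0,0,0,5],[0,0,2,0,0,0,5],[0,0,2,0,0,0,5]])

```text
time: 21.12
tool_pos: [0.5365, -0.0515, 0.0411]
tool_rot: [0.0, 0.997, -0.074, 0.0]
wrist_force: [-0.1, 0.2, -0.6]
opening: 0.0116
gripper_force: 20.0
```

>>> servo_tool(rows=[[0,0,0.4,0,0,0,5],[0,0,0.8,0,0,0,5],[0,0,1.2,0,0,0,5],[0,0,1.6,0,0,0,5],[0,0,1.6,0,0,0,5],[0,0,1.6,0,0,0,5]])

```text
time: 21.62
tool_pos: [0.5364, -0.0516, 0.0394]
tool_rot: [-0.0, 0.997, -0.074, -0.0]
wrist_force: [0.4, -0.9, -1.4]
opening: 0.0113
gripper_force: 20.0
```

>>> servo_tool(rows=[[0,0,0.4,0,0,0,5],[0,0,0.8,0,0,0,5],[0,0,1.2,0,0,0,5],[0,0,1.2,0,0,0,5],[0,0,1.2,0,0,0,5]])

```text
time: 22.03
tool_pos: [0.5365, -0.0516, 0.0387]
tool_rot: [0.0, 0.997, -0.074, 0.0]
wrist_force: [-1.3, 0.4, 2.9]
opening: 0.0118
gripper_force: 20.0
```

It's down on the floor (+2.9 N). I'll release gently and withdraw straight up.

>>> servo_tool(rows=[[0,0,0,0,0,0,14],[0,0,0,0,0,0,16],[0,0,0,0,0,0,20],[0,0,0,0,0,0,28],[0,0,0,0,0,0,36],[0,0,0,0,0,0,40],[0,0,0,0,0,0,40],[0,0,0,0,0,0,40]])

```text
time: 22.7
tool_pos: [0.5365, -0.0516, 0.0383]
tool_rot: [0.0, 0.997, -0.074, 0.0]
wrist_force: [0.8, 0.8, 0.3]
opening: 0.0355
gripper_force: 0.0
```

>>> servo_tool(rows=[[0,0,-3,0,0,0,40],[0,0,-12,0,0,0,40],[0,0,-28,0,0,0,40],[0,0,-48,0,0,0,40],[0,0,-70,0,0,0,40],[0,0,-92,0,0,0,40],[0,0,-115,0,0,0,40],[0,0,-138,0,0,0,40],[0,0,-155,0,0,0,40],[0,0,-165,0,0,0,40],[0,0,-165,0,0,0,40],[0,0,-165,0,0,0,40]])

```text
time: 23.7
tool_pos: [0.5367, -0.0516, 0.2038]
tool_rot: [0.0, 0.997, -0.074, 0.001]
wrist_force: [-0.3, 0.6, -0.6]
opening: 0.0356
gripper_force: 0.0
```

Run:
```python
from station import arm,cams; import cv2,numpy as np
s=arm.get_state(); print(s["time"],s["opening"],s["wrist_force"],s["tool_pos"])
a=cams.camera("wrist")["image"]; b=cams.camera("scene")["image"][130:430,150:470]
o=np.zeros((375,800,3),np.uint8); o[:300,:400]=cv2.resize(a,(400,300)); o[:,400:]=cv2.resize(b,(400,375))
cv2.imwrite("pics/end.png",o[:,:,::-1])
```

```text
23.7 0.03561943497000776 [-0.3312147   0.55085461 -0.56412513] [ 0.53669699 -0.05160853  0.20380323]
```

View pics/end.png

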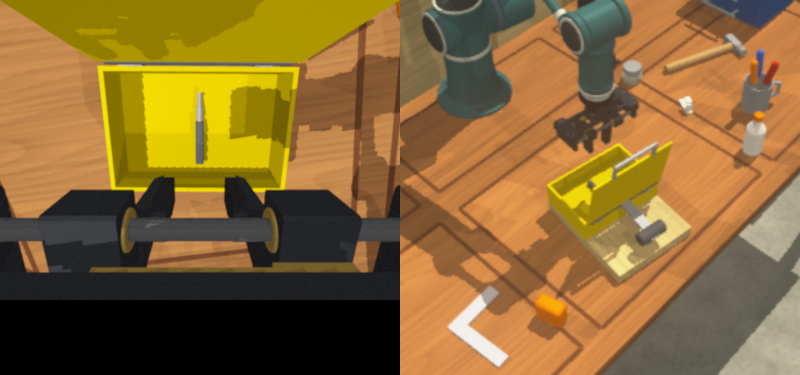

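The punch lies flat on the tray floor (wrist view (200,130)), the lid stands open, and the bystanders in view are where they were.

```bash
python3 -c "
from station import arm; print(arm.finish_job())"
```

```text
the job is handed in; nothing more can be done
None
```

The pin punch lies flat in the yellow bin with the lid standing open by itself, the bystanders I could see in the last picture look unmoved, and the job is handed in at about 24 s on the robot clock; pressing on the handle peaked near 5 N as the weight seated, then I eased off before letting go.

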